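# Lock off the pump and hold the funnel over the filter flask

### The job

Take the red key from its parking hole, push it fully into the slot of the pump switch, turn it clockwise to the stop (off) and leave it there. Then lift the filter funnel out of its blue stand, carry it over the bottles and finish holding it still and upright in the gripper, its stem centred over the open mouth of the filter flask (white mouth band, red side arm) with about a centimetre of air under the stem, for a colleague to wet the joint. Do not touch the flask with the funnel, and leave the flasks, bottles, beaker and tin where they stand.

Things in the scene. Friction and masses are not known exactly. Their poses are not given: they have to be found in the camera images.
- switch (a joint): Rotary key switch on the white pump box (130 x 170 x 68 mm, blue ends, fixed, turned by up to 0.25 rad either way): a round steel cylinder, 42 mm across, 20 high, upright axis, top 100 mm above the bench. Value in rad: 0 = on, grows clockwise seen from above, stop at 1.4 = off. Starts at 0 to 0.3, stays where left, turns with about 0.05 N m.
- switch_slot (a point): Centre of the mouth of the switch's slot, on the switch axis at its top face, 100 mm above the bench. Turns with the switch: x runs along the slot, z up. The slot is 17 x 9 mm (x, y), 18 mm deep, with slightly bevelled edges.
- key_grip (a point): Key (60 g), upright in a round hole of a grey block on the pump box, 85 mm from the switch axis. From below: steel blade 15 x 7 x 16 mm (x, y, z), brass collar 24 mm across, 4 thick, resting on the block 100 mm up; red flat bow 30 x 10 x 36 mm. This point: on the bow, 40 mm above the blade's end, 20 above the collar's top, 16 below the bow's top. x along the bow's wide side, y across it, z up.
- key_tip (a point): End face of the key's blade, centre, on the key's axis, 40 mm below key_grip. Same axes. Fully pushed in, it lies 16 mm below the slot's mouth, with the collar on the switch.
- funnel_cup (a point): Filter funnel, round about z, 127 mm tall, 0.18 to 0.35 kg. From below: white stem 18 mm across, 50 long; blue flange 54 across, 6 thick; grey cup 52 across, straight sides 53 high; steel cap 56 across, 8 thick. This point: centre of the cup, half-way up its sides, 34.5 mm below the top. Starts with its stem in a 29 mm hole of a blue four-legged stand 90 x 90 x 60 mm, flange on top.
- funnel_tip (a point): Lower end of the funnel's stem, on its axis, 92.5 mm below funnel_cup.
- flask_mouth (a point): Centre of the open mouth of the filter flask, level with its rim, 130 mm above the bench. z up. Conical clear flask, loose, 0.3 kg: 84 mm across at the foot, neck 43 mm across the white mouth band, opening 34 mm; a red side arm sticks out 50 mm from the axis along its -x, 100 to 104 mm up. It stands in one of two places, to the right of the bottles; the other flask stands in the other place.
- flask2: Bystander: green conical flask with a blue stopper, 84 mm across, 138 mm tall; origin at the centre of its underside. Not the target.
- bottle_a: Bystander: amber bottle with a blue cap, 58 mm across, 150 mm tall, in the grey rack (250 x 80 x 40 mm, long side ahead of the robot) that lies between funnel and flasks; caps reach 154 mm above the bench. Origin at the centre of its underside.
- bottle_b: Bystander: white bottle with a red cap, same size, same rack.
- bottle_c: Bystander: amber bottle with a white cap, same size, same rack.
- beaker: Bystander: small glass beaker, 66 mm across, 85 mm tall, to the far right.
- filter_tin: Bystander: flat aluminium tin, 70 mm across, 30 mm tall, to the right of the flasks.

How it is judged (in metres and radians):
On the way, in this order (a step that is already met when the one before it is completed fails the run):
1. the key is pushed into the switch (z of key_tip in the frame of switch_slot below -0.011 m and horizontal distance between key_tip and switch_slot below 0.004 m), for 0.2 s.
2. the switch is turned off with the key in it (all of step 1 and value of joint switch above 1.2 rad), for 0.2 s.
3. the funnel is lifted clear of its stand (height (world z) of funnel_tip above 0.075 m and contact force between the fingers and funnel above 0.5 N), for 0.2 s.
At the end, for the whole second after the job is handed in: Switch beyond 1.2 rad, key left at least 11 mm deep in it. Gripper holds the funnel still, upright within 0.1 rad, stem end 3 to 20 mm above the filter flask's rim and within 8 mm of the mouth's centre, not touching it; flask upright, within 30 mm of its place (all of step 2 and contact force between the fingers and key below 0.1 N and horizontal distance between funnel_tip and flask_mouth below 0.008 m and z of funnel_tip in the frame of flask_mouth between 0.003 and 0.02 m and angle between funnel_cup's own z axis and vertical below 0.1 rad and contact force between the fingers and funnel above 0.5 N and contact force between funnel and flask below 0.1 N and linear speed of funnel below 0.02 m/s and height (world z) of flask_mouth between 0.126 and 0.134 m and angle between flask_mouth's own z axis and vertical below 0.05 rad and distance of flask_mouth from where it was at the start of the episode below 0.03 m); the arm keeps its last pose, push and grip.
It fails at once if the funnel touches the filter flask (contact force between funnel and flask above 0.5 N).
It fails at once if the filter flask is moved away or tipped (distance of flask_mouth from where it was at the start of the episode above 0.03 m).
It fails at once if a bystander is pushed away or knocked over (distance of any of flask2, bottle_a, bottle_b, bottle_c, beaker, filter_tin from where it was at the start of the episode above 0.03 m or angle between any of flask2, bottle_a, bottle_b, bottle_c, beaker, filter_tin's own z axis and vertical above 0.35 rad).
It also fails if it takes over 72 s, if anything falls off the work surface, if the arm or the gripper's body presses on something with over 40 N, if the wrist force passes 120 N, or if a joint passes its speed limit or range.

### The arm

A 6-joint arm with a two-finger parallel gripper is mounted at the origin on the work surface. World frame = base frame: x ahead of the robot, y to its left, z up, the work surface at z = 0. Lengths are in m, angles in degrees, forces in N, time in s.
With the tool pointing down it reaches from about 0.35 to 0.875 m from the base axis. Payload 4.2 kg.
Tool frame: the origin (TCP) lies on the centre line of the jaws, within the pads' length; the fingertips stand tip_reach ahead of it and the grasp point (between the pads) is the TCP (tip_reach is the distance from the TCP to the fingertips, in m); z points along the fingers, y is the line along which they close (so a half turn about z gives the same grasp; the last joint's range is limited). The gripper opens to 87 mm and grips with 3 to 60 N. Pads are 19 mm wide; open, the fingers measure 117 mm over their backs; the gripper's body (75 mm by 190 mm) begins 51 mm behind the grasp point.
Start: joints at [84.431, 22.042, 0.453, 0, -68.411, -14.817], TCP at [0.218, 0.586, 0.242] pointing down, gripper open.
Joint ranges: [-179.83, 179.83], [-69.29, 118.12], [-61.27, 80.66], [-181.25, 117.63], [-171.15, -9.14], [-177.46, 177.46]. Speed limits (degrees/s): [159.86, 159.86, 180, 180, 180, 180].

### API

Orientations are given as a 3x3 rotation matrix whose columns are the frame's x, y, z axes.
In Python, from station import sense, capture, finish_job, tip_reach gives the robot as it stands.
- The arm moves only by the tool arm_command, never from a script. Its argument "deltas" is a list of rows, each a list of 7 numbers: the turn, a rotation vector about the tool's x, y, z in rad, then the shift along the tool's x, y, z in cm, then the closure, from -1 (fully open) to 1 (shut), so that 0 is half open. In form: [[rx, ry, rz, dx, dy, dz, hand], ...]. A call has 1 to 8 rows; each row is the pose to reach, as a shift and turn from the pose commanded when the call began, along the tool's axes at that moment; what a row does not reach only later rows make up. A row lasts 1/12 s, in which the tool goes at most 41.7 mm and 7.16 degrees, less where a joint would pass 70% of its speed; a pose out of reach is approached as far as the arm can. A call with a gripper value outside its range is refused whole. The fingers move at their own pace and stop on an object; the grip force is fixed at half the most. Time passes only in rows, so rows that repeat a pose let the fingers close. It gives the time, the measured TCP pose, the force, the opening and the grip force at its end, in the units of the state.
- sense(): the state, without advancing time (a new reading comes with each control period).
- capture(name): name is "side" or "top" or "wrist"; returns a dict with "pixels" (420x560x3 uint8, blue, green, red), "fovy" (degrees; the focal length in pixels is half the picture's height over the tangent of half this angle, whatever the lens; pixels are square), "cx", "cy" (the principal point, pixels), "rvec" (rotation vector, rad) and "tvec" (3), from world to camera coordinates, as OpenCV has them. Camera axes: x right, y down, z forward; pixel columns grow to the right and rows downward; lengths in m; the calibration is good to about 2 mm. A picture is of the moment at which its call begins. There is no depth.
- finish_job(): hands the job in; it is judged then, once.
The state is a dict: "time_s": time; "joints": joint angles; "joint_velocities": joint speeds; "effort": joint torques, N m; "tcp_pos": TCP position; "ee_rot": TCP orientation; "wrist_force": force on the tool from outside, world axes, zero at the start; "moment": the same for the moment, N m; "gripper_width": opening from 0.0 (shut) to 1.0 (fully open); "gripper_force": force on a finger pad.
Only numpy, scipy, OpenCV 4.12 (cv2) and the standard library are available. Lean on these libraries where they do the work, as an engineer would, in place of code of your own. Each camera call takes 0.05 s, during which the arm holds its last target. There are 200 camera calls.

## Working session

There is one attempt and no reset: what is moved stays moved. The work goes in short steps, Python scripts to look and compute and a tool call to move; the robot and the scene stay as the last step left them, time stands still between calls to the robot, and variables do not carry over. Pictures are saved under pics/ and viewed, at most 14 in all, crops included, and the job is handed in when it is done.

Besides the shell and the picture viewer there is one more tool, called in YAML: its name, and indented under it one key for each argument. arm_command: Moves the arm, as the interface text tells. Its arguments: {"type":"object","properties":{"deltas":{"type":"array"}},"required":["deltas"]}

```bash
mkdir -p pics; cat > h.py <<'E'
import numpy as np, cv2
from station import sense, capture, finish_job, tip_reach
def snap(n,f):
    c=capture(n); cv2.imwrite(f'pics/{f}.png',c['pixels']); np.save(f'pics/{f}.npy',np.array([c['fovy'],c['cx'],c['cy'],*np.ravel(c['rvec']),*np.ravel(c['tvec'])])); return c
def cam(f):
    a=np.load(f'pics/{f}.npy'); fl=210/np.tan(np.radians(a[0]/2)); return fl,a[1],a[2],cv2.Rodrigues(a[3:6])[0],a[6:9]
def px(f,u,v,z):
    fl,cx,cy,R,t=cam(f); d=R.T@np.array([(u-cx)/fl,(v-cy)/fl,1]); o=-R.T@t; return (o+d*(z-o[2])/d[2]).round(4)
def proj(f,p):
    fl,cx,cy,R,t=cam(f); q=R@np.array(p)+t; return (q[0]/q[2]*fl+cx).round(1),(q[1]/q[2]*fl+cy).round(1)
E
python3 - <<'E'
from h import *
s=sense(); print(tip_reach,s['tcp_pos'],s['ee_rot'],s['gripper_width'],s['time_s'])
ims=[]
for n in('top','side','wrist'):
    c=snap(n,n+'0'); f=cam(n+'0'); print(n,c['fovy'],-f[3].T@f[4])
E
```

```text
0.019 [0.21749261 0.58533874 0.24046712] [[ 9.37311175e-01 -3.48492864e-01 -6.96100805e-04]
 [-3.48493553e-01 -9.37308912e-01 -2.06083247e-03]
 [ 6.57239199e-05  2.17422794e-03 -9.99997634e-01]] 1.0035427866305882 0.0
top 50.40501523380055 [ 0.42185158 -0.08441113  1.17918566]
side 53.46115703028256 [0.47347328 0.56895341 0.8417114 ]
wrist 70.98748007078615 [0.29251444 0.5583363  0.38320205]
```

View pics/top0.png

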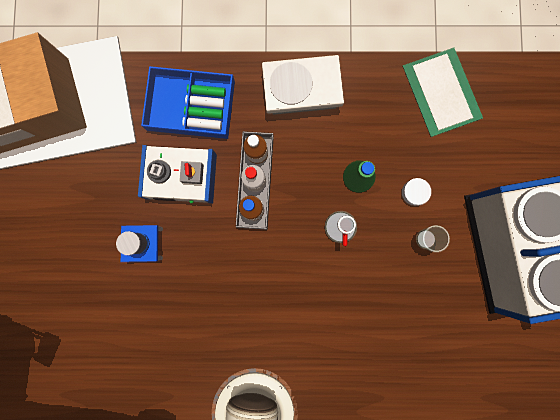

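View pics/wrist0.png

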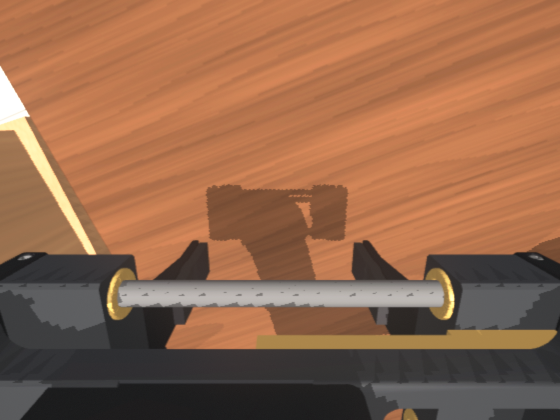

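View pics/side0.png

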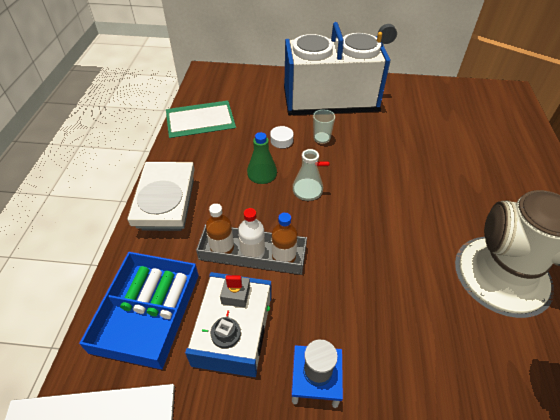

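Top view: switch ≈(157,171), key ≈(190,172), funnel cap ≈(128,243), filter flask mouth ≈(346,224) with red arm toward (345,240), bottles at x≈250. Wrist shows only bench. Side: switch ≈(225,331), key ≈(235,285), funnel ≈(320,360), flask mouth ≈(310,156). I'll enlarge these.

```bash
python3 - <<'E'
from h import *
t=cv2.imread('pics/top0.png'); s=cv2.imread('pics/side0.png')
def cr(i,u,v,w,h,k): return cv2.resize(i[v:v+h,u:u+w],(w*k,h*k),interpolation=cv2.INTER_CUBIC)
a=np.hstack([cr(t,140,150,80,50,5),cr(s,200,265,80,100,4)[:250] if 0 else cr(s,195,270,80,50,5)])
b=np.hstack([cr(s,195,310,80,50,5),cr(t,320,205,40,50,5),cr(s,290,140,40,50,5)])
cv2.imwrite('pics/crop1.png',np.vstack([a,b]))
E
```

```text
(no output)
```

View pics/crop1.png

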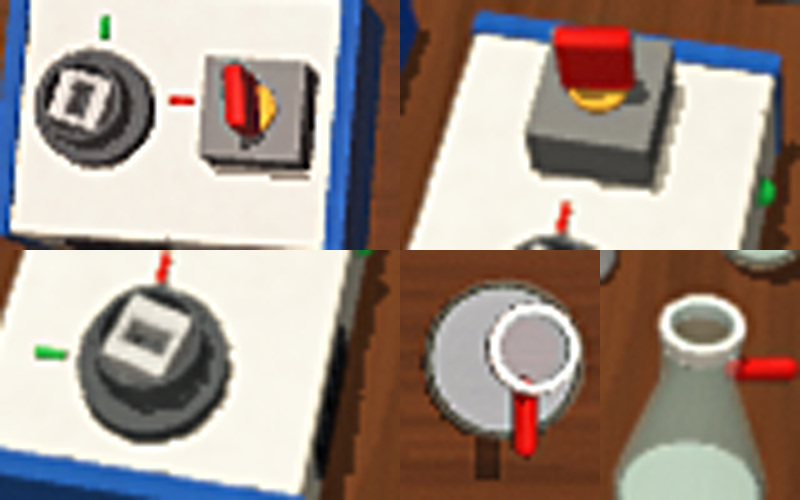

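Crop: slot centre in top ≈(156,169.6), in side ≈(225,327.6); bow top in top ≈(186.5,169.5), in side ≈(234,276); flask mouth top ≈(346.7,224.5), side ≈(310,154).

```bash
python3 - <<'E'
from h import *
for n,a,b,z in [('slot',(155.7,169.4),(224.7,327.3),.1),('bowtop',(186.4,169.3),(234,276),.14),('mouth',(346.6,224.5),(310,154.5),.13),('funneltop',(128,243),(320.5,352),.1455-.0),('cap?',(128,243),(320.5,352),.137)]:
    print(n,px('top0',*a,z),px('side0',*b,z))
s=sense()
f=cam('wrist0'); R=np.array(s['ee_rot']); print('cam in tool',R.T@(-f[3].T@f[4]-s['tcp_pos']),(R.T@f[3].T).round(3))
E
```

```text
slot [0.6073 0.2392 0.1   ] [0.6068 0.2416 0.1   ]
bowtop [0.6008 0.1545 0.14  ] [0.6015 0.154  0.14  ]
mouth [ 0.4723 -0.2233  0.13  ] [ 0.4743 -0.2215  0.13  ]
funneltop [0.4269 0.2847 0.1455] [0.4292 0.2882 0.1455]
cap? [0.427  0.2877 0.137 ] [0.4287 0.2848 0.137 ]
cam in tool [ 0.0797452  -0.00044541 -0.14246576] [[ 0.001 -0.957 -0.29 ]
 [ 1.     0.001  0.   ]
 [-0.    -0.29   0.957]]
```

arm_command:
  deltas:
    - [0,0,-0.06,3,1.6,0,-1]
    - [0,0,-0.12,6.4,3.4,0,-1]
    - [0,0,-0.18,9.8,5.2,0,-1]
    - [0,0,-0.24,13.2,7,0,-1]
    - [0,0,-0.3,16.6,8.8,0,-1]
    - [0,0,-0.36,20,10.6,0,-1]
    - [0,0,-0.42,23.4,12.4,0,-1]
    - [0,0,-0.478,25.5,13.5,0,-1]

```text
time_s: 0.82
tcp_pos: [0.411, 0.3676, 0.2414]
ee_rot: [[0.992, 0.123, -0.0], [0.123, -0.992, -0.001], [-0.001, 0.001, -1.0]]
wrist_force: [0.7, -0.4, -0.0]
gripper_width: 0.998
gripper_force: 0.0
```

arm_command:
  deltas:
    - [0,0,0,2,3,0,-1]
    - [0,0,0,4.3,6.2,0.5,-1]
    - [0,0,0,6.6,9.6,1,-1]
    - [0,0,0,8.9,13,1,-1]
    - [0,0,0,11.2,16.3,1,-1]
    - [0,0,0,13.5,19.6,1,-1]
    - [0,0,0,15.6,22.6,1,-1]
    - [0,0,0,16.2,23.5,1,-1]

```text
time_s: 1.48
tcp_pos: [0.6015, 0.1532, 0.2307]
ee_rot: [[0.993, 0.117, -0.0], [0.117, -0.993, -0.001], [-0.001, 0.001, -1.0]]
wrist_force: [-0.2, 0.4, 0.3]
gripper_width: 1.0
gripper_force: 0.0
```

```bash
python3 - <<'E'
from h import *
snap('wrist','w1'); s=sense(); print(s['tcp_pos'],s['joints'],s['time_s']); print(s['ee_rot'])
for p in ([.601,.154,.14],[.607,.2405,.1],s['tcp_pos']): print(proj('w1',p))
E
```

```text
[0.60131545 0.15334149 0.23052144] [ 2.92464789e+01  2.20680563e+01 -1.14251334e+00  4.09357919e-02
 -6.68615487e+01  6.74483567e+01] 1.5333
[[ 9.93147990e-01  1.16860882e-01 -7.77185870e-04]
 [ 1.16859918e-01 -9.93147697e-01 -1.18815847e-03]
 [-9.10709604e-04  1.08919532e-03 -9.99998992e-01]]
(np.float64(279.5), np.float64(219.6))
(np.float64(190.0), np.float64(189.8))
(np.float64(280.6), np.float64(273.5))
```

View pics/w1.png

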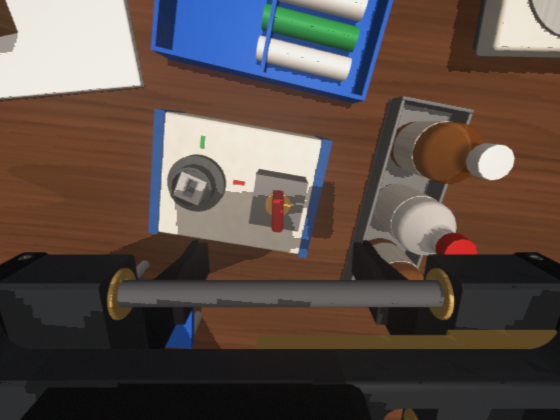

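Wrist view: the key bow lies at ≈(278,210), between the fingers; switch ≈(196,183). Enlarging it.

```bash
python3 - <<'E'
from h import *
i=cv2.imread('pics/w1.png')[150:250,160:320]; cv2.imwrite('pics/crop2.png',cv2.resize(i,(800,500),interpolation=cv2.INTER_CUBIC))
E
```

```text
(no output)
```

View pics/crop2.png

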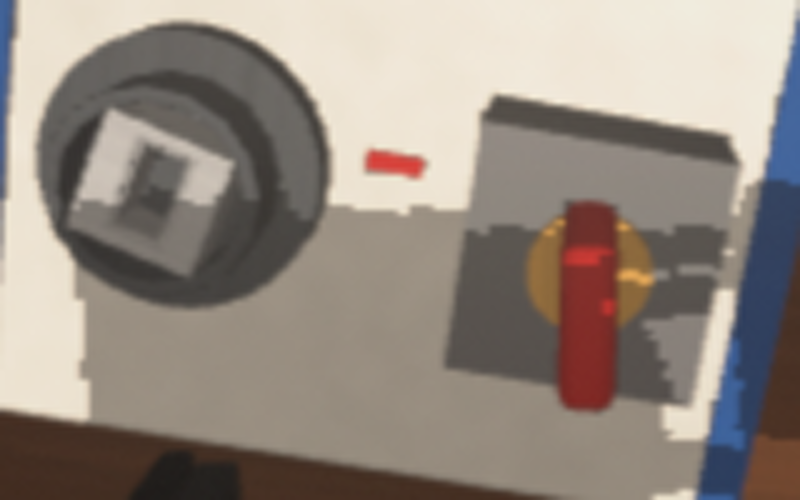

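Bow top centre ≈(277.2,216.3), aligned with image vertical; slot square corners ≈(181.6,171),(207,182),(198,205.6),(173,195.6).

```bash
python3 - <<'E'
from h import *
def q(x,y,z): return px('w1',160+(x+.5)/5-.5,150+(y+.5)/5-.5,z)
print('bow',q(587,332,.14)); a,b=q(588,260,.14),q(586,408,.14); print('ends',a,b,np.degrees(np.arctan2(*(a-b)[1::-1])))
c=[q(*p,.1) for p in ((108,105),(235,160),(190,278),(65,228))]; print(np.array(c),np.mean(c,0))
for i,j in((0,3),(1,2)): print(np.degrees(np.arctan2(*(c[i]-c[j])[1::-1])))
for i,j in((0,1),(3,2)): print(90+np.degrees(np.arctan2(*(c[j]-c[i])[1::-1])))
s=[q(*p,.1) for p in ((143,145),(190,155),(160,237),(117,222))]; print(np.mean(s,0),[np.degrees(np.arctan2(*(s[i]-s[j])[1::-1])) for i,j in((0,3),(1,2))])
r=[q(*p,.068) for p in((366,160),(425,168))];print('mark',r)
E
```

```text
bow [0.6039 0.1564 0.14  ]
ends [0.6163 0.1577 0.14  ] [0.5904 0.1551 0.14  ] 5.732495192821681
[[0.6244 0.2492 0.1   ]
 [0.6168 0.2252 0.1   ]
 [0.5925 0.2327 0.1   ]
 [0.5997 0.2569 0.1   ]] [0.60835 0.241   0.1    ]
-17.31439186911258
-17.152421740211796
-17.571258778322303
-16.56882917959902
[0.609075 0.2405   0.1     ] [np.float64(-16.090816348852126), np.float64(-16.982106453545438)]
mark [array([0.6125, 0.205 , 0.068 ]), array([0.6123, 0.1925, 0.068 ])]
```

arm_command:
  deltas:
    - [0,0,0.01,0.2,-0.2,2,-1]
    - [0,0,0.01,0.2,-0.2,4.5,-1]
    - [0,0,0.01,0.2,-0.2,7,-1]
    - [0,0,0.01,0.2,-0.2,9,-1]
    - [0,0,0.01,0.2,-0.2,10,-1]
    - [0,0,0.01,0.2,-0.2,10.4,-1]
    - [0,0,0.01,0.2,-0.2,10.4,0]
    - [0,0,0.01,0.2,-0.2,10.4,0.5]

```text
time_s: 2.2
tcp_pos: [0.6015, 0.1598, 0.1287]
ee_rot: [[0.994, 0.113, 0.002], [0.113, -0.994, 0.001], [0.002, -0.0, -1.0]]
wrist_force: [0.2, -0.7, 0.4]
gripper_width: 0.92
gripper_force: 0.0
```

arm_command:
  deltas:
    - [0,0,0,0,0,0,0.7]
    - [0,0,0,0,0,0,0.8]
    - [0,0,0,0,0,0,1]
    - [0,0,0,0,0,0,1]
    - [0,0,0,0,0,0,1]
    - [0,0,0,0,0,0,1]

```text
time_s: 2.7
tcp_pos: [0.6009, 0.1592, 0.1277]
ee_rot: [[0.994, 0.112, 0.0], [0.112, -0.994, 0.0], [0.0, -0.0, -1.0]]
wrist_force: [-0.1, 0.1, 0.3]
gripper_width: 0.475
gripper_force: 0.0
```

arm_command:
  deltas:
    - [0,0,0,0.1,0.2,0.1,0.3]
    - [0,0,0,0.2,0.4,0.15,0.3]
    - [0,0,0,0.2,0.4,0.15,0.5]
    - [0,0,0,0.2,0.4,0.15,0.7]
    - [0,0,0,0.2,0.4,0.15,0.8]
    - [0,0,0,0.2,0.4,0.15,1]
    - [0,0,0,0.2,0.4,0.15,1]
    - [0,0,0,0.2,0.4,0.15,1]

```text
time_s: 3.37
tcp_pos: [0.6033, 0.1555, 0.126]
ee_rot: [[0.994, 0.112, 0.0], [0.112, -0.994, -0.0], [-0.0, 0.0, -1.0]]
wrist_force: [-0.2, -0.2, -0.4]
gripper_width: 0.113
gripper_force: 30.0
```

arm_command:
  deltas:
    - [0,0,0,0,0,0,1]
    - [0,0,0,0,0,0,1]
    - [0,0,0,0,0,0,1]
    - [0,0,0,0,0,0,1]

```text
time_s: 3.7
tcp_pos: [0.6033, 0.1555, 0.126]
ee_rot: [[0.994, 0.112, -0.0], [0.112, -0.994, 0.0], [-0.0, -0.0, -1.0]]
wrist_force: [-0.2, -0.2, -0.0]
gripper_width: 0.113
gripper_force: 30.0
```

```bash
python3 - <<'E'
from h import *
s=sense(); print(s)
c=snap('wrist','w2'); d=snap('side','s2')
cv2.imwrite('pics/crop3.png',np.hstack([cv2.resize(c['pixels'][170:300,180:380],(400,260)),cv2.resize(d['pixels'][230:360,180:380],(400,260))]))
E
```

```text
{'time_s': 3.7, 'joints': array([ 2.93118251e+01,  2.75220944e+01, -8.50419661e+00, -3.93063437e-03,
       -5.39730718e+01,  6.71161598e+01]), 'joint_velocities': array([ 0.03614366,  0.0053416 , -0.00567551,  0.02466876, -0.02288958,
        0.03610948]), 'effort': array([ 3.10542004e-02, -4.15633643e+01,  1.64406806e+01,  3.61486651e+00,
        4.95938212e-02, -8.62149791e-04]), 'tcp_pos': array([0.60328981, 0.15546893, 0.12601655]), 'ee_rot': array([[ 9.93717872e-01,  1.11914207e-01, -1.74644739e-05],
       [ 1.11914207e-01, -9.93717871e-01,  5.38227048e-05],
       [-1.13312346e-05, -5.54391064e-05, -9.99999998e-01]]), 'wrist_force': array([-0.15966237, -0.18424315, -0.01574018]), 'moment': array([-0.04936473, -0.05505316,  0.00529107]), 'gripper_force': 29.99996235128492, 'gripper_width': 0.11253826149172151}
```

View pics/crop3.png

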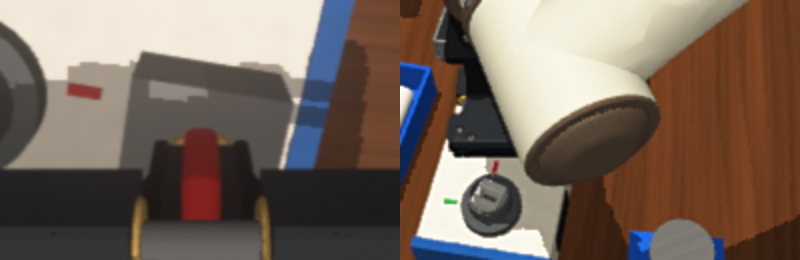

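arm_command:
  deltas:
    - [0,0,0,0,0,-0.6,1]
    - [0,0,0,0,0,-1.6,1]
    - [0,0,0,0,0,-2.6,1]
    - [0,0,0,0,0,-3.5,1]
    - [0,0,0,0,0,-4,1]
    - [0,0,0,0,0,-4,1]

```text
time_s: 4.3
tcp_pos: [0.6043, 0.1558, 0.1684]
ee_rot: [[0.994, 0.112, 0.004], [0.112, -0.994, 0.002], [0.004, -0.001, -1.0]]
wrist_force: [-0.3, 0.7, -0.9]
gripper_width: 0.117
gripper_force: 30.0
```

arm_command:
  deltas:
    - [0,0,0.05,0.1,-0.6,0,1]
    - [0,0,0.13,0.4,-2.5,0,1]
    - [0,0,0.21,0.7,-4.5,0,1]
    - [0,0,0.29,1.0,-6.3,0,1]
    - [0,0,0.37,1.3,-7.8,0,1]
    - [0,0,0.41,1.4,-8.4,0,1]
    - [0,0,0.41,1.4,-8.4,0,1]
    - [0,0,0.41,1.4,-8.4,0,1]

```text
time_s: 4.97
tcp_pos: [0.6074, 0.2406, 0.1656]
ee_rot: [[0.956, -0.292, -0.001], [-0.292, -0.956, -0.0], [-0.001, 0.001, -1.0]]
wrist_force: [-0.5, 0.1, -0.8]
gripper_width: 0.111
gripper_force: 30.0
```

arm_command:
  deltas:
    - [0,0,0,0,0,0,1]
    - [0,0,0,0,0,0,1]
    - [0,0,0,0,0,0,1]
    - [0,0,0,0,0,0,1]

```text
time_s: 5.3
tcp_pos: [0.6078, 0.2399, 0.1662]
ee_rot: [[0.956, -0.294, 0.0], [-0.294, -0.956, 0.0], [-0.0, -0.0, -1.0]]
wrist_force: [-0.2, -0.3, -0.8]
gripper_width: 0.114
gripper_force: 30.0
```

```bash
python3 - <<'E'
from h import *
s=sense(); print(s['tcp_pos'],s['ee_rot'],s['gripper_width'])
c=snap('wrist','w3'); d=snap('side','s3')
cv2.imwrite('pics/crop4.png',cv2.resize(c['pixels'][190:290,210:350],(700,500),interpolation=cv2.INTER_CUBIC))
print(proj('w3',s['tcp_pos']),proj('w3',[.608,.2405,.1]))
R=s['ee_rot']
for z in(-.014,.024,.040): print(z,[proj('w3',s['tcp_pos']+R@np.array([x,0,z])) for x in(-.015,-.0075,.0075,.015)])
E
```

```text
[0.60784251 0.23991238 0.16616145] [[ 9.55839742e-01 -2.93888393e-01  3.47350351e-06]
 [-2.93888393e-01 -9.55839742e-01  3.26381760e-05]
 [-6.27186838e-06 -3.22176881e-05 -9.99999999e-01]] 0.11404775693885391
(np.float64(281.0), np.float64(273.1)) (np.float64(280.0), np.float64(229.5))
-0.014 [(np.float64(281.0), np.float64(313.0)), (np.float64(281.1), np.float64(300.3)), (np.float64(281.1), np.float64(273.7)), (np.float64(281.1), np.float64(259.8))]
0.024 [(np.float64(280.9), np.float64(275.3)), (np.float64(280.9), np.float64(264.7)), (np.float64(280.9), np.float64(242.6)), (np.float64(281.0), np.float64(231.1))]
0.04 [(np.float64(280.8), np.float64(263.5)), (np.float64(280.8), np.float64(253.6)), (np.float64(280.9), np.float64(233.0)), (np.float64(280.9), np.float64(222.3))]
```

View pics/crop4.png

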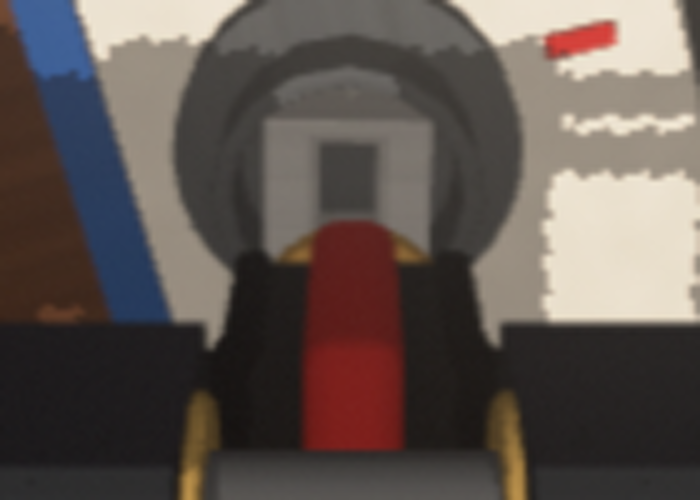

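Crop: bow end top edge at ≈(281,258), collar below it; slot at u≈279.5 with far end v≈218, plate far edge v≈213.8, aligned with the key.

```bash
python3 - <<'E'
from h import *
s=sense();R=s['ee_rot']
for u,v in((279.5,218),(279.5,213.8),(262.4,225),(296.4,225)): print(R.T@(px('w3',u,v,.1)-s['tcp_pos']))
for u,v,dz in((281,258,.014),(281,234,-.022)): print(R.T@(px('w3',u,v,s['tcp_pos'][2]+dz)-s['tcp_pos']))
E
```

```text
[ 0.00919249 -0.00082099  0.0661331 ]
[ 0.01244948 -0.00077573  0.06613326]
[ 0.00357997 -0.01363776  0.06613331]
[0.0036077  0.01198448 0.06613238]
[ 0.01597461  0.00012692 -0.01396661]
[0.01400986 0.0002084  0.02203329]
```

arm_command:
  deltas:
    - [0,0,0,0,-0.08,0.6,1]
    - [0,0,0,0,-0.08,1.4,1]
    - [0,0,0,0,-0.08,2.0,1]
    - [0,0,0,0,-0.08,2.3,1]
    - [0,0,0,0,-0.08,2.5,1]
    - [0,0,0,0,-0.08,2.7,1]
    - [0,0,0,0,-0.08,2.9,1]
    - [0,0,0,0,-0.08,2.9,1]

```text
time_s: 6.07
tcp_pos: [0.6079, 0.2412, 0.1367]
ee_rot: [[0.956, -0.293, -0.0], [-0.293, -0.956, -0.0], [-0.0, 0.0, -1.0]]
wrist_force: [0.3, -0.1, -0.8]
gripper_width: 0.109
gripper_force: 30.0
```

arm_command:
  deltas:
    - [0,0,0,0,0,0.2,1]
    - [0,0,0,0,0,0.4,1]
    - [0,0,0,0,0,0.6,1]
    - [0,0,0,0,0,0.8,1]
    - [0,0,0,0,0,0.95,1]
    - [0,0,0,0,0,1.05,1]
    - [0,0,0,0,0,1.1,1]
    - [0,0,0,0,0,1.1,1]

```text
time_s: 6.73
tcp_pos: [0.6081, 0.2413, 0.1261]
ee_rot: [[0.956, -0.293, 0.0], [-0.293, -0.956, 0.0], [0.0, -0.0, -1.0]]
wrist_force: [0.2, 0.1, -0.7]
gripper_width: 0.114
gripper_force: 30.0
```

arm_command:
  deltas:
    - [0,0,0,0,0,0.05,1]
    - [0,0,0,0,0,0.05,1]
    - [0,0,0,0,0,0.05,1]

```text
time_s: 6.98
tcp_pos: [0.6081, 0.2413, 0.126]
ee_rot: [[0.956, -0.293, 0.0], [-0.293, -0.956, 0.0], [0.0, -0.0, -1.0]]
wrist_force: [-0.6, 1.0, 3.1]
gripper_width: 0.114
gripper_force: 30.0
```

arm_command:
  deltas:
    - [0,0,0.05,0,0,0,1]
    - [0,0,0.12,0,0,0,1]
    - [0,0,0.19,0,0,0,1]
    - [0,0,0.26,0,0,0,1]
    - [0,0,0.33,0,0,0,1]
    - [0,0,0.4,0,0,0,1]
    - [0,0,0.47,0,0,0,1]
    - [0,0,0.54,0,0,0,1]

```text
time_s: 7.65
tcp_pos: [0.608, 0.241, 0.126]
ee_rot: [[0.667, -0.745, -0.0], [-0.745, -0.667, -0.001], [0.0, 0.0, -1.0]]
wrist_force: [-1.0, -0.7, 2.1]
gripper_width: 0.113
gripper_force: 30.0
```

```bash
python3 -c "
from h import *
s=sense();print(s['tcp_pos'],s['ee_rot'][:,0],s['wrist_force'],s['moment'],s['joints'])"
```

```text
[0.60796514 0.24099637 0.12598442] [ 6.66805879e-01 -7.45231377e-01  3.38369691e-04] [-1.00568206 -0.71837809  2.11005634] [-0.20233838  0.462637    0.05751068] [ 3.57762954e+01  3.02053886e+01 -3.72062384e+00  2.59624224e-02
 -5.60933674e+01  6.03023436e+00]
```

Seated (3 N upward push) and turning with about 0.05 N m. Continue to the stop.

arm_command:
  deltas:
    - [0,0,0.06,0,0,0,1]
    - [0,0,0.13,0,0,0,1]
    - [0,0,0.2,0,0,0,1]
    - [0,0,0.27,0,0,0,1]
    - [0,0,0.34,0,0,0,1]
    - [0,0,0.4,0,0,0,1]
    - [0,0,0.45,0,0,0,1]
    - [0,0,0.45,0,0,0,1]

```text
time_s: 8.32
tcp_pos: [0.608, 0.241, 0.126]
ee_rot: [[0.279, -0.96, 0.0], [-0.96, -0.279, -0.0], [0.0, 0.0, -1.0]]
wrist_force: [-0.8, -0.7, 2.9]
gripper_width: 0.116
gripper_force: 30.0
```

```bash
python3 -c "
from h import *
s=sense();print(s['tcp_pos'],s['ee_rot'][:,0],s['wrist_force'],s['moment'],s['joints'])"
```

```text
[0.60801689 0.24102617 0.12599499] [ 2.78593218e-01 -9.60409122e-01  3.71560804e-04] [-0.80270243 -0.71341587  2.89583452] [-0.24359145  0.37788352  0.0584203 ] [ 3.57745860e+01  3.02062935e+01 -3.71608402e+00  2.28793506e-02
 -5.60877653e+01 -1.96110906e+01]
```

arm_command:
  deltas:
    - [0,0,0.03,0,0,0,1]
    - [0,0,0.06,0,0,0,1]
    - [0,0,0.09,0,0,0,1]
    - [0,0,0.12,0,0,0,1]
    - [0,0,0.12,0,0,0,1]

```text
time_s: 8.73
tcp_pos: [0.608, 0.241, 0.126]
ee_rot: [[0.163, -0.987, 0.0], [-0.987, -0.163, -0.0], [0.0, 0.0, -1.0]]
wrist_force: [-0.7, -0.9, 3.2]
gripper_width: 0.111
gripper_force: 30.0
```

```bash
python3 -c "
from h import *
s=sense();print(s['tcp_pos'],s['ee_rot'][:,0],s['wrist_force'],s['moment'],s['joints'])"
```

```text
[0.60800522 0.24101077 0.12598128] [ 1.63115086e-01 -9.86606986e-01  3.53358490e-04] [-0.7241161  -0.88019728  3.16691577] [-0.28325522  0.40931588 -0.03821758] [ 3.57731950e+01  3.02062833e+01 -3.71746103e+00  2.05444930e-02
 -5.60874463e+01 -2.63969054e+01]
```

arm_command:
  deltas:
    - [0,0,0.03,0,0,0,1]
    - [0,0,0.06,0,0,0,1]
    - [0,0,0.08,0,0,0,1]
    - [0,0,0.08,0,0,0,1]

```text
time_s: 9.07
tcp_pos: [0.6081, 0.2411, 0.126]
ee_rot: [[0.084, -0.996, 0.0], [-0.996, -0.084, -0.0], [0.0, -0.0, -1.0]]
wrist_force: [-1.7, -1.8, 3.6]
gripper_width: 0.112
gripper_force: 30.0
```

```bash
python3 -c "
from h import *
s=sense();print(s['tcp_pos'],s['ee_rot'][:,0],s['wrist_force'],s['moment'],s['joints'])
c=snap('top','t4');cv2.imwrite('pics/crop5.png',cv2.resize(c['pixels'][100:300,100:300],(600,600),interpolation=cv2.INTER_CUBIC))"
```

```text
[0.60805581 0.24108553 0.12600101] [ 8.37344085e-02 -9.96488056e-01  3.22024092e-04] [-1.73725552 -1.798665    3.59961515] [-0.36061414  0.51048559  0.00952179] [ 3.57768051e+01  3.02086309e+01 -3.71078571e+00  2.26778483e-02
 -5.60850830e+01 -3.09862057e+01]
```

arm_command:
  deltas:
    - [0,0,0.02,0,0,0,1]
    - [0,0,0.04,0,0,0,1]
    - [0,0,0.06,0,0,0,1]
    - [0,0,0.06,0,0,0,1]

```text
time_s: 9.45
tcp_pos: [0.6081, 0.2411, 0.126]
ee_rot: [[0.022, -1.0, 0.0], [-1.0, -0.022, -0.0], [0.0, -0.0, -1.0]]
wrist_force: [-2.9, -1.9, 5.4]
gripper_width: 0.111
gripper_force: 30.0
```

```bash
python3 -c "
from h import *
s=sense();print(s['tcp_pos'],s['ee_rot'][:,0],s['wrist_force'],s['moment'],s['effort'],s['gripper_width'])"
```

```text
[0.60807124 0.24107951 0.1259852 ] [ 2.23446052e-02 -9.99750279e-01  3.11954566e-04] [-2.91770129 -1.86488225  5.35176828] [-0.50165985  0.58545551  0.05785327] [  0.5940561  -40.73391795  16.37158155   3.23775351   0.84803715
  -0.11746862] 0.11114462651404859
```

```bash
python3 -c "
from h import *
c=snap('wrist','w5');cv2.imwrite('pics/crop5.png',cv2.resize(c['pixels'][180:280,200:360],(800,500),interpolation=cv2.INTER_CUBIC))"
```

```text
(no output)
```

View pics/crop5.png

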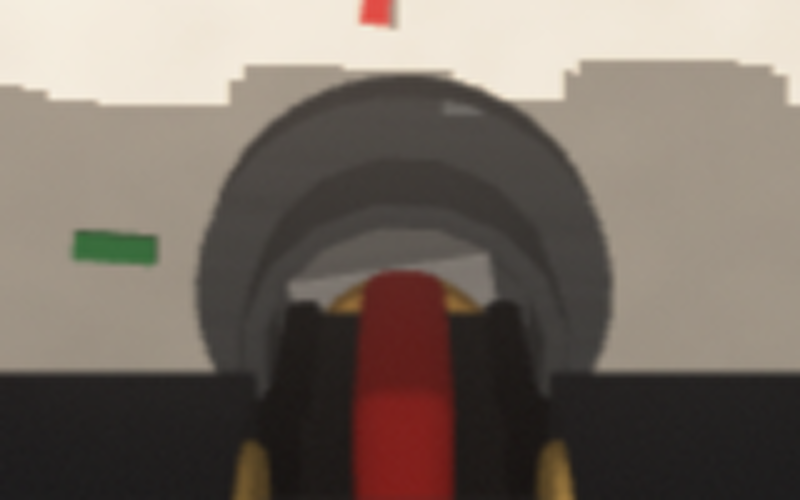

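```bash
python3 -c "
from h import *
q=lambda x,y,z: px('w5',200+(x+.5)/5-.5,180+(y+.5)/5-.5,z)
c=np.array([.608,.241])
ang=lambda d: np.degrees(np.arctan2(d[1],d[0]))
a,b=q(74,246,.068),q(157,250,.068);print('green',a,b,ang((a-b)[:2]),ang(((a+b)/2)[:2]-c))
a=q(378,12,.068);print('red',a,ang(a[:2]-c))
a,b=q(288,284,.1),q(490,254,.1);print('plate',a,b,ang((a-b)[:2])-90)
for n,p in (('bl',(160,112)),('b2',(152,232)),('t2',(330,140)),('bb',(305,252))): print(n,px('w1',*p,.068))
"
```

```text
green [0.6561 0.2391 0.068 ] [0.6441 0.2394 0.068 ] -1.43209618416462 -2.380283231166659
red [0.6126 0.2035 0.068 ] -83.0066546131938
plate [0.6226 0.2312 0.1   ] [0.5979 0.2267 0.1   ] -79.6747417830726
bl [0.6737 0.2813 0.068 ]
b2 [0.5451 0.29   0.068 ]
t2 [0.6669 0.1104 0.068 ]
bb [0.5411 0.1179 0.068 ]
```

Plate yaw −79.7° against box yaw about −2.8° gives joint ≈1.34 rad; about 3.5° more to the stop.

arm_command:
  deltas:
    - [0,0,0.03,0,0,0,1]
    - [0,0,0.06,0,0,0,1]
    - [0,0,0.06,0,0,0,1]
    - [0,0,0.06,0,0,0,1]

```text
time_s: 9.83
tcp_pos: [0.6081, 0.2411, 0.126]
ee_rot: [[-0.037, -0.999, 0.0], [-0.999, 0.037, -0.0], [0.0, -0.0, -1.0]]
wrist_force: [-2.2, -2.1, 5.5]
gripper_width: 0.112
gripper_force: 30.0
```

```bash
python3 -c "
from h import *
s=sense();print(s['tcp_pos'],s['ee_rot'][:,0],s['wrist_force'],s['moment'],s['effort'],s['gripper_width'])"
```

```text
[0.60807738 0.2410746  0.12597739] [-3.71746067e-02 -9.99308740e-01  3.01093250e-04] [-2.17225529 -2.14537996  5.51157292] [-0.4860005   0.63619373 -0.00109438] [ 6.00729827e-01 -4.07368040e+01  1.63570654e+01  3.24536115e+00
  8.34015515e-01 -1.79576757e-02] 0.1124125121827616
```

arm_command:
  deltas:
    - [0,0,0,0,0,0,0.6]
    - [0,0,0,0,0,0,0.2]
    - [0,0,0,0,0,0,-0.2]
    - [0,0,0,0,0,0,-0.5]
    - [0,0,0,0,0,0,-0.5]
    - [0,0,0,0,0,0,-0.5]

```text
time_s: 10.33
tcp_pos: [0.608, 0.2414, 0.1252]
ee_rot: [[-0.037, -0.999, -0.0], [-0.999, 0.037, -0.0], [0.0, 0.0, -1.0]]
wrist_force: [0.3, 0.4, -0.9]
gripper_width: 0.481
gripper_force: 0.0
```

arm_command:
  deltas:
    - [0,0,0,0,0,-1,-0.5]
    - [0,0,0,0,0,-3,-0.5]
    - [0,0,0,0,0,-5,-0.5]
    - [0,0,0,0,0,-7,-1]
    - [0,0,0,0,0,-9,-1]
    - [0,0,0,-0.5,1.5,-10,-1]
    - [0,0,0,-1.1,4.5,-10,-1]
    - [0,0,0,-1.8,8,-10,-1]

```text
time_s: 11.0
tcp_pos: [0.5293, 0.2624, 0.2269]
ee_rot: [[-0.039, -0.999, 0.003], [-0.999, 0.039, 0.002], [-0.002, -0.003, -1.0]]
wrist_force: [-1.2, 0.4, -0.1]
gripper_width: 0.978
gripper_force: 0.0
```

arm_command:
  deltas:
    - [0,0,0,-0.7,3.5,0,-1]
    - [0,0,0,-1.4,6.5,0,-1]
    - [0,0,0,-1.9,9,0,-1]
    - [0,0,0,-2,10.1,0,-1]
    - [0,0,0,-2,10.1,0,-1]
    - [0,0,0,-2,10.1,0,-1]
    - [0,0,0,-2,10.1,0,-1]

```text
time_s: 11.58
tcp_pos: [0.4295, 0.2861, 0.226]
ee_rot: [[-0.037, -0.999, 0.001], [-0.999, 0.037, 0.001], [-0.001, -0.001, -1.0]]
wrist_force: [-0.9, -0.5, -0.3]
gripper_width: 1.003
gripper_force: 0.0
```

```bash
python3 - <<'E'
from h import *
s=sense(); print(s['time_s'],s['tcp_pos'],s['ee_rot'][:,0],s['gripper_width'])
c=snap('wrist','w6');d=snap('side','s6')
print(proj('w6',[.428,.286,.137]))
cv2.imwrite('pics/crop6.png',np.hstack([cv2.resize(c['pixels'][100:300,180:380],(400,400)),cv2.resize(d['pixels'][260:360,180:280],(400,400))]))
E
```

```text
11.5833 [0.42951609 0.28610353 0.22598453] [-3.73137593e-02 -9.99303419e-01 -6.00338434e-04] 1.0027962509380945
(np.float64(282.3), np.float64(218.7))
```

View pics/crop6.png

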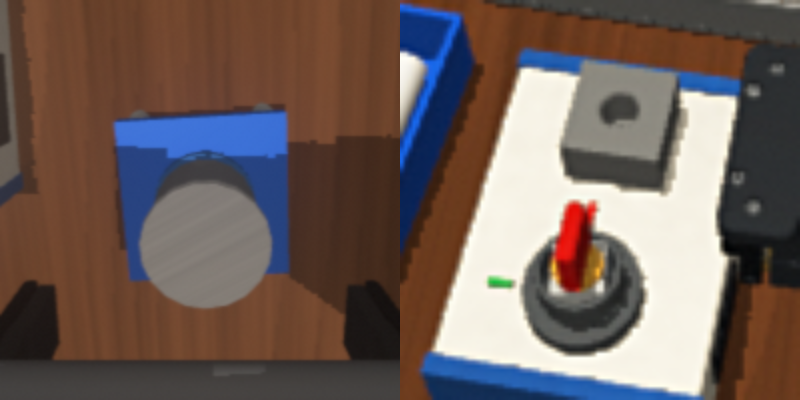

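Left: cap centre ≈(282.2,222) in wrist view, ≈66 px across, between the fingers. Right: key sits in the switch, bow pointing at the red mark.

```bash
python3 - <<'E'
from h import *
for z in(.137,): print(px('w6',282.2,222,z), px('w6',249.7,222,z),px('w6',315.7,222,z),px('w6',282.2,190.8,z),px('w6',282.2,253.8,z))
E
```

```text
[0.4282 0.2889 0.137 ] [0.4552 0.2879 0.137 ] [0.4003 0.2899 0.137 ] [0.4272 0.2622 0.137 ] [0.4292 0.3179 0.137 ]
```

arm_command:
  deltas:
    - [0,0,0,-0.2,0.1,2,-1]
    - [0,0,0,-0.25,0.1,4.5,-1]
    - [0,0,0,-0.25,0.1,7,-1]
    - [0,0,0,-0.25,0.1,9.5,-1]
    - [0,0,0,-0.25,0.1,11.4,-1]
    - [0,0,0,-0.25,0.1,12.2,-1]
    - [0,0,0,-0.25,0.1,12.3,-1]
    - [0,0,0,-0.25,0.1,12.3,-1]

```text
time_s: 12.35
tcp_pos: [0.4284, 0.2885, 0.1025]
ee_rot: [[-0.037, -0.999, 0.0], [-0.999, 0.037, -0.001], [0.0, -0.0, -1.0]]
wrist_force: [0.7, 1.2, -0.1]
gripper_width: 1.002
gripper_force: 0.0
```

arm_command:
  deltas:
    - [0,0,0,0,0,0,-0.7]
    - [0,0,0,0,0,0,-0.5]
    - [0,0,0,0,0,0,-0.3]
    - [0,0,0,0,0,0,0]
    - [0,0,0,0,0,0,0.5]
    - [0,0,0,0,0,0,1]
    - [0,0,0,0,0,0,1]
    - [0,0,0,0,0,0,1]

```text
time_s: 13.02
tcp_pos: [0.4279, 0.2886, 0.1029]
ee_rot: [[-0.037, -0.999, 0.001], [-0.999, 0.037, 0.0], [-0.0, -0.001, -1.0]]
wrist_force: [0.2, -0.5, 2.8]
gripper_width: 0.622
gripper_force: 30.0
```

arm_command:
  deltas:
    - [0,0,0,0,0,0,1]
    - [0,0,0,0,0,0,1]
    - [0,0,0,0,0,0,1]
    - [0,0,0,0,0,0,1]

```text
time_s: 13.35
tcp_pos: [0.4279, 0.2886, 0.1029]
ee_rot: [[-0.037, -0.999, 0.001], [-0.999, 0.037, 0.0], [-0.0, -0.001, -1.0]]
wrist_force: [-0.6, -0.4, 4.1]
gripper_width: 0.624
gripper_force: 30.0
```

arm_command:
  deltas:
    - [0,0,0,0,0,-0.5,1]
    - [0,0,0,0,0,-1.5,1]
    - [0,0,0,0,0,-3,1]
    - [0,0,0,0,0,-4.5,1]
    - [0,0,0,0,0,-6,1]
    - [0,0,0,0,0,-7.5,1]
    - [0,0,0,0,0,-9,1]
    - [0,0,0,0,0,-10.5,1]

```text
time_s: 14.02
tcp_pos: [0.427, 0.288, 0.2081]
ee_rot: [[-0.037, -0.999, -0.001], [-0.999, 0.037, -0.001], [0.001, 0.001, -1.0]]
wrist_force: [0.7, 0.6, -3.2]
gripper_width: 0.62
gripper_force: 30.0
```

arm_command:
  deltas:
    - [0,0,0,0,0,-2,1]
    - [0,0,0,0,0,-4,1]
    - [0,0,0,0,0,-6,1]
    - [0,0,0,0,0,-8,1]
    - [0,0,0,0,0,-9,1]
    - [0,0,0,0,0,-9.5,1]
    - [0,0,0,0,0,-9.5,1]
    - [0,0,0,0,0,-9.5,1]

```text
time_s: 14.68
tcp_pos: [0.427, 0.2881, 0.3014]
ee_rot: [[-0.037, -0.999, -0.002], [-0.999, 0.037, -0.001], [0.001, 0.002, -1.0]]
wrist_force: [0.6, 0.3, -2.7]
gripper_width: 0.624
gripper_force: 30.0
```

```bash
python3 - <<'E'
from h import *
s=sense(); print(s['time_s'],s['tcp_pos'],s['ee_rot'],s['gripper_width'],s['wrist_force'],s['moment'])
c=snap('wrist','w7');d=snap('side','s7');t=snap('top','t7')
R=s['ee_rot']; tip=s['tcp_pos']+R@[0,0,.0925]
for n in('w7','s7','t7'): print(proj(n,s['tcp_pos']),proj(n,tip))
cv2.imwrite('pics/crop7.png',np.hstack([cv2.resize(c['pixels'][150:350,180:380],(400,400)),cv2.resize(d['pixels'][260:420,250:410],(400,400))]))
E
```

```text
14.6833 [0.4270316  0.28810971 0.30137266] [[-0.03721523 -0.99930523 -0.0020201 ]
 [-0.99930656  0.03721755 -0.00112108]
 [ 0.00119548  0.00197698 -0.99999733]] 0.6243246515738674 [ 0.58768488  0.28251475 -2.73131491] [ 0.08352142 -0.04761397  0.01943579]
(np.float64(280.5), np.float64(272.2)) (np.float64(280.3), np.float64(217.6))
(np.float64(330.8), np.float64(309.0)) (np.float64(325.2), np.float64(336.4))
(np.float64(98.1), np.float64(242.4)) (np.float64(116.1), np.float64(242.8))
```

View pics/crop7.png

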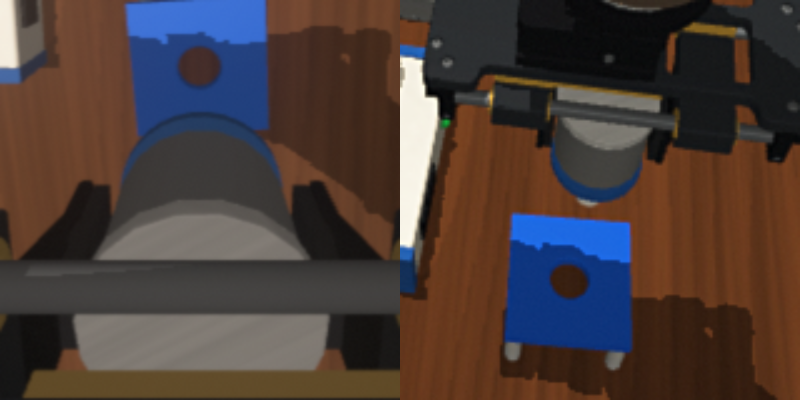

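```bash
python3 - <<'E'
from h import *
s=sense();R=s['ee_rot']
a=np.linspace(0,2*np.pi,181)
for n in('w7','s7'):
  for nm,r,z in(('captop',.028,-.0345),('flangebot',.027,.0325),('tip',.009,.0925)):
    P=np.array([proj(n,s['tcp_pos']+R@[r*np.cos(t),r*np.sin(t),z]) for t in a]); print(n,nm,'u',P[:,0].min(),P[:,0].max(),'v',P[:,1].min(),P[:,1].max())
E
```

```text
w7 captop u 215.0 345.4 v 252.1 363.9
w7 flangebot u 238.5 321.9 v 207.0 283.7
w7 tip u 269.5 290.9 v 207.1 227.4
s7 captop u 312.4 354.0 v 279.1 316.6
s7 flangebot u 310.2 347.0 v 302.7 337.1
s7 tip u 319.4 330.8 v 330.9 341.9
```

arm_command:
  deltas:
    - [0,0,0,0.8,-0.1,0,1]
    - [0,0,0,2.4,-0.3,0,1]
    - [0,0,0,4.6,-0.6,0,1]
    - [0,0,0,7,-0.9,0,1]
    - [0,0,0,9.4,-1.2,0,1]
    - [0,0,0,11.8,-1.5,0,1]
    - [0,0,0,14.2,-1.8,0,1]
    - [0,0,0,16.6,-2.1,0,1]

```text
time_s: 15.5
tcp_pos: [0.4419, 0.1193, 0.3025]
ee_rot: [[-0.037, -0.999, -0.0], [-0.999, 0.037, -0.0], [0.0, 0.0, -1.0]]
wrist_force: [1.5, -0.1, -3.0]
gripper_width: 0.622
gripper_force: 30.0
```

arm_command:
  deltas:
    - [0,0,0,2.4,-0.3,0,1]
    - [0,0,0,4.8,-0.6,0,1]
    - [0,0,0,7.2,-0.9,0,1]
    - [0,0,0,9.6,-1.2,0,1]
    - [0,0,0,12,-1.5,0,1]
    - [0,0,0,14.4,-1.8,0,1]
    - [0,0,0,16.8,-2.1,0,1]
    - [0,0,0,19.2,-2.4,0,1]

```text
time_s: 16.17
tcp_pos: [0.4582, -0.0732, 0.3025]
ee_rot: [[-0.038, -0.999, -0.0], [-0.999, 0.038, -0.0], [0.0, 0.0, -1.0]]
wrist_force: [0.4, -0.0, -3.1]
gripper_width: 0.627
gripper_force: 30.0
```

arm_command:
  deltas:
    - [0,0,0,2.4,-0.3,0,1]
    - [0,0,0,4.8,-0.6,0,1]
    - [0,0,0,7.2,-0.9,0,1]
    - [0,0,0,9.6,-1.2,0,1]
    - [0,0,0,12,-1.5,0,1]
    - [0,0,0,13.8,-1.8,0,1]
    - [0,0,0,14.8,-1.95,0,1]
    - [0,0,0,15,-2,0,1]

```text
time_s: 16.83
tcp_pos: [0.4729, -0.2235, 0.3021]
ee_rot: [[-0.04, -0.999, -0.001], [-0.999, 0.04, -0.0], [0.0, 0.001, -1.0]]
wrist_force: [0.3, 0.6, -3.4]
gripper_width: 0.622
gripper_force: 30.0
```

arm_command:
  deltas:
    - [0,0,0,0,0,0,1]
    - [0,0,0,0,0,0,1]
    - [0,0,0,0,0,0,1]
    - [0,0,0,0,0,0,1]

```text
time_s: 17.17
tcp_pos: [0.4738, -0.2208, 0.3027]
ee_rot: [[-0.036, -0.999, 0.0], [-0.999, 0.036, 0.0], [-0.0, -0.0, -1.0]]
wrist_force: [0.1, -0.1, -2.2]
gripper_width: 0.627
gripper_force: 30.0
```

```bash
python3 - <<'E'
from h import *
s=sense(); print(s['time_s'],s['tcp_pos'],s['ee_rot'],s['gripper_width'],s['wrist_force'])
c=snap('wrist','w8');d=snap('side','s8');t=snap('top','t8')
R=s['ee_rot']; tip=s['tcp_pos']+R@[0,0,.0925]
for n in('w8','s8','t8'): print(n,proj(n,tip),proj(n,[.473,-.2225,.13]))
k=lambda i,u,v: cv2.resize(i['pixels'][v:v+80,u:u+80],(400,400),interpolation=cv2.INTER_CUBIC)
cv2.imwrite('pics/crop8.png',np.hstack([k(c,240,160),k(d,275,100)]))
E
```

```text
17.1667 [ 0.47376235 -0.22075975  0.30273438] [[-3.55865886e-02 -9.99366570e-01  2.30540581e-04]
 [-9.99366592e-01  3.55866106e-02  9.20884938e-05]
 [-1.00234320e-04 -2.27117440e-04 -9.99999969e-01]] 0.6270333701686539 [ 0.13056159 -0.12918305 -2.17878668]
w8 (np.float64(280.4), np.float64(217.6)) (np.float64(281.0), np.float64(192.8))
s8 (np.float64(312.2), np.float64(129.6)) (np.float64(310.5), np.float64(154.3))
t8 (np.float64(350.3), np.float64(222.1)) (np.float64(346.3), np.float64(224.2))
```

View pics/crop8.png

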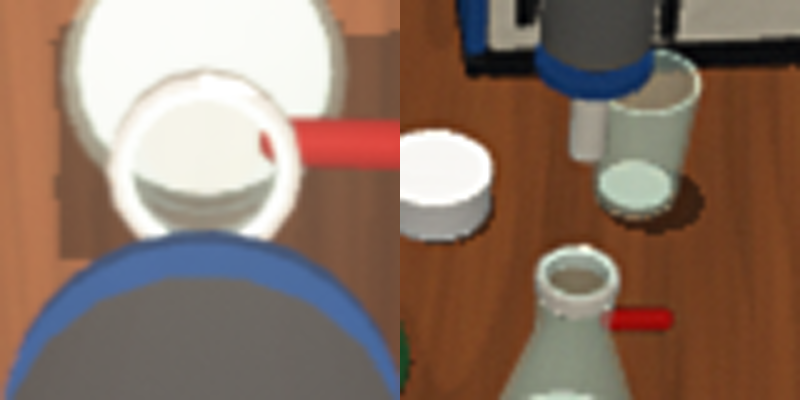

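```bash
python3 - <<'E'
from h import *
a=px('w8',281.1,173.9,.13); l=px('w8',261.9,193,.13); r=px('w8',300.3,193,.13)
s=sense();x=s['ee_rot'][:,0]
print('wrist',a,a-.0215*x,l,r,(l+r)/2); print('side',px('s8',310.4,154.9,.13),'top',px('top0',346.6,224.5,.13))
print('stem side: bottom centre',[px('s8',312.8-.1,129.5,s['tcp_pos'][2]-.0925)],s['tcp_pos'])
E
```

```text
wrist [ 0.4722 -0.2435  0.13  ] [ 0.47297227 -0.22201387  0.13000047] [ 0.494 -0.223  0.13 ] [ 0.4517 -0.2215  0.13  ] [ 0.47285 -0.22225  0.13   ]
side [ 0.4732 -0.2201  0.13  ] top [ 0.4723 -0.2233  0.13  ]
stem side: bottom centre [array([ 0.4727, -0.2212,  0.2102])] [ 0.47387314 -0.22100883  0.30270737]
```

arm_command:
  deltas:
    - [0,0,0,0.05,0.08,0.8,1]
    - [0,0,0,0.05,0.08,2,1]
    - [0,0,0,0.05,0.08,3.2,1]
    - [0,0,0,0.05,0.08,4.2,1]
    - [0,0,0,0.05,0.08,5,1]
    - [0,0,0,0.05,0.08,5.4,1]
    - [0,0,0,0.05,0.08,5.5,1]
    - [0,0,0,0.05,0.08,5.5,1]

```text
time_s: 17.98
tcp_pos: [0.4731, -0.2221, 0.2475]
ee_rot: [[-0.037, -0.999, -0.0], [-0.999, 0.037, -0.0], [0.0, 0.0, -1.0]]
wrist_force: [-0.2, -0.7, -2.7]
gripper_width: 0.622
gripper_force: 30.0
```

arm_command:
  deltas:
    - [0,0,0,0,0,0.3,1]
    - [0,0,0,0,0,0.7,1]
    - [0,0,0,0,0,1.1,1]
    - [0,0,0,0,0,1.3,1]
    - [0,0,0,0,0,1.3,1]
    - [0,0,0,0,0,1.3,1]
    - [0,0,0,0,0,1.3,1]
    - [0,0,0,0,0,1.3,1]

```text
time_s: 18.65
tcp_pos: [0.4731, -0.2221, 0.2348]
ee_rot: [[-0.037, -0.999, 0.0], [-0.999, 0.037, -0.0], [0.0, -0.0, -1.0]]
wrist_force: [-0.5, 1.3, -3.1]
gripper_width: 0.626
gripper_force: 30.0
```

```bash
python3 - <<'E'
from h import *
s=sense(); print(s['time_s'],s['tcp_pos'],s['gripper_width'],s['gripper_force'],s['wrist_force'],s['joint_velocities'].round(3))
d=snap('side','s9');t=snap('top','t9')
tip=s['tcp_pos']-[0,0,.0925]
print(proj('s9',tip),proj('s9',[.473,-.222,.13]))
cv2.imwrite('pics/crop9.png',np.hstack([cv2.resize(d['pixels'][120:200,275:355],(400,400),interpolation=cv2.INTER_CUBIC),cv2.resize(t['pixels'][150:250,140:240],(400,400),interpolation=cv2.INTER_CUBIC)]))
E
```

```text
18.65 [ 0.47314322 -0.22211876  0.23476046] 0.625930782657186 30.00030755996704 [-0.48711571  1.29104666 -3.12656693] [ 0.065  0.049 -0.029 -0.044 -0.01   0.041]
(np.float64(310.8), np.float64(150.7)) (np.float64(310.5), np.float64(154.4))
```

View pics/crop9.png

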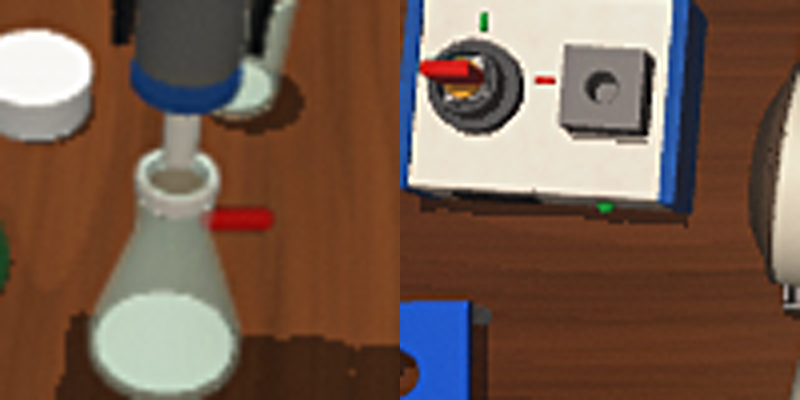

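Left: the stem ends just above the mouth (≈(311.4,153.6) against mouth centre ≈(310.4,155.5)), with the flask upright. Right: the key is in the switch at the off mark.

arm_command:
  deltas:
    - [0,0,0,0,0,0,1]
    - [0,0,0,0,0,0,1]
    - [0,0,0,0,0,0,1]
    - [0,0,0,0,0,0,1]
    - [0,0,0,0,0,0,1]
    - [0,0,0,0,0,0,1]

```text
time_s: 19.25
tcp_pos: [0.473, -0.2221, 0.2345]
ee_rot: [[-0.037, -0.999, -0.0], [-0.999, 0.037, -0.0], [0.0, 0.0, -1.0]]
wrist_force: [0.7, -0.4, -2.3]
gripper_width: 0.628
gripper_force: 30.0
```

```bash
python3 -c "
from h import *
print(sense()['tcp_pos']); print(finish_job())"
```

```text
[ 0.47301188 -0.22207474  0.23454747]
the job is handed in; nothing more can be done
None
```

The job is handed in (no verdict came back): the key is left fully in the pump switch, turned to the off mark, and the gripper is holding the funnel upright and still, its stem about 12 mm above the filter flask's mouth and an estimated 1–2 mm off centre.

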